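Find the weak spring clamp by drawing bamboo laths

TASK

One of the three spring clamps behind the notched batten has gone weak: it lets its bamboo lath slide at a light pull of a few newtons, while a sound clamp holds. Find it by pulling the laths gently, straight out towards the robot, never with more than about 10 N on any of them; with the weak clamp still in its place draw its lath right out and lay it in the pale bamboo tray, and put that clamp in the red box. Leave the two sound clamps where they are, still gripping their laths as you found them, and do not disturb the other things on the bench.

Things in the scene. Friction and masses are not known exactly. Their poses are not given: they have to be found in the camera images.
- stop: Pale plywood board 170 x 300 x 12 mm, fixed to the bench, with a dark batten 18 mm thick whose top is 42 mm above the table. Three open-topped notches, 16 mm wide, at y = -95, 0, +95 mm. Origin: at table height under the middle of the batten; y along the batten, -x towards the robot (the laths point there), +x to the clamps. The board spans x = -40 to +130 mm.
- clip_a: Black spring clamp, one of three alike, 114 long, 24 thick, 85 g, lying loose behind the batten; it lifts straight up. Origin: on the pivot axis, at the underside; -x to the nose (48 off), +x to the two splayed handles (76 wide at the end, 66 off). With a lath in it, it is 40 wide (y) from nose to 10 behind the pivot: lift it there. Lath out, the +y arm shuts by 8 at the nose. Sizes in mm.
- clip_b: Black spring clamp, one of three alike, 114 long, 24 thick, 85 g, lying loose behind the batten; it lifts straight up. Origin: on the pivot axis, at the underside; -x to the nose (48 off), +x to the two splayed handles (76 wide at the end, 66 off). With a lath in it, it is 40 wide (y) from nose to 10 behind the pivot: lift it there. Lath out, the +y arm shuts by 8 at the nose. Sizes in mm.
- clip_c: Black spring clamp, one of three alike, 114 long, 24 thick, 85 g, lying loose behind the batten; it lifts straight up. Origin: on the pivot axis, at the underside; -x to the nose (48 off), +x to the two splayed handles (76 wide at the end, 66 off). With a lath in it, it is 40 wide (y) from nose to 10 behind the pivot: lift it there. Lath out, the +y arm shuts by 8 at the nose. Sizes in mm.
- lath_1: Pale bamboo lath, 120 mm long, 8 thick, 24 tall, 18 g, on its long edge, one end between a clamp's pads. Origin: middle of its underside; +x along it to the clamp, y across. The outer 54 mm (x -60 to -6) overhang the board's near edge, 12 mm over the table: pinch there from above. Slid 16 mm it is out of the clamp, 35 mm out of the notch.
- lath_2: Pale bamboo lath, 120 mm long, 8 thick, 24 tall, 18 g, on its long edge, one end between a clamp's pads. Origin: middle of its underside; +x along it to the clamp, y across. The outer 54 mm (x -60 to -6) overhang the board's near edge, 12 mm over the table: pinch there from above. Slid 16 mm it is out of the clamp, 35 mm out of the notch.
- lath_3: Pale bamboo lath, 120 mm long, 8 thick, 24 tall, 18 g, on its long edge, one end between a clamp's pads. Origin: middle of its underside; +x along it to the clamp, y across. The outer 54 mm (x -60 to -6) overhang the board's near edge, 12 mm over the table: pinch there from above. Slid 16 mm it is out of the clamp, 35 mm out of the notch.
- clip_a_mouth (a point): Middle of the clamp's orange jaw pads: 41 mm from its pivot towards the nose, 12 mm above its underside. A lath pulled along its length starts to slide at about 3 to 7 N in the weak clamp, only above 14 N in a sound one; the difference cannot be seen. The nose is 1 mm behind the batten, which takes the pull.
- clip_b_mouth (a point): Middle of the clamp's orange jaw pads: 41 mm from its pivot towards the nose, 12 mm above its underside. A lath pulled along its length starts to slide at about 3 to 7 N in the weak clamp, only above 14 N in a sound one; the difference cannot be seen. The nose is 1 mm behind the batten, which takes the pull.
- clip_c_mouth (a point): Middle of the clamp's orange jaw pads: 41 mm from its pivot towards the nose, 12 mm above its underside. A lath pulled along its length starts to slide at about 3 to 7 N in the weak clamp, only above 14 N in a sound one; the difference cannot be seen. The nose is 1 mm behind the batten, which takes the pull.
- lath_1_inner (a point): Point in lath_1 51 mm from its middle towards the gripped end, 12 mm above its lower edge; at the start it lies at the middle of the jaw pads of whichever clamp holds it.
- lath_2_inner (a point): Point in lath_2 51 mm from its middle towards the gripped end, 12 mm above its lower edge; at the start it lies at the middle of the jaw pads of whichever clamp holds it.
- lath_3_inner (a point): Point in lath_3 51 mm from its middle towards the gripped end, 12 mm above its lower edge; at the start it lies at the middle of the jaw pads of whichever clamp holds it.
- lath_tray: Pale bamboo tray fixed to the bench, open on top, outside 180 (x) x 120 (y) x 28 mm, walls and floor 5 mm. Origin: centre of its underside.
- red_box: Red lacquered open box for rejects with black rims, fixed to the bench, outside 170 (x) x 150 (y) x 45 mm, walls and floor 5 mm. Origin: centre of its underside.
- vase: Bamboo vase blank with dark patches, standing, 72 mm across, 170 mm tall; bystander. Origin: centre of its foot.
- tin: Lacquer tin with a yellow label, 76 mm across, 90 mm tall; bystander. Origin: centre of its foot.
- sand_block: Cork sanding block, 76 x 51 x 27 mm, on the bench near the robot; bystander. Origin: centre of its underside.
- brush: Brush lying on the bench near the robot, 170 mm long; bystander. Origin: on its axis underside.
- driver: Screwdriver with a blue handle lying behind the pull stop, 160 mm long; bystander. Origin: on its underside.
- bowl: Black lacquer bowl, 110 mm across, 45 mm tall; bystander. Origin: centre of its foot.
Not all that is in view belongs to the job. What is shaped like the lath_1 but pink is not meant.

How it is judged:
On the way:
1. a lath has been drawn out of a clamp's jaws while that clamp is still in its place behind the batten (((distance between clip_a_mouth and lath_1_inner above 0.025 m and distance between clip_a_mouth and lath_2_inner above 0.025 m and distance between clip_a_mouth and lath_3_inner above 0.025 m and distance of clip_a from where it was at the start of the episode below 0.015 m) or (distance between clip_b_mouth and lath_1_inner above 0.025 m and distance between clip_b_mouth and lath_2_inner above 0.025 m and distance between clip_b_mouth and lath_3_inner above 0.025 m and distance of clip_b from where it was at the start of the episode below 0.015 m) or (distance between clip_c_mouth and lath_1_inner above 0.025 m and distance between clip_c_mouth and lath_2_inner above 0.025 m and distance between clip_c_mouth and lath_3_inner above 0.025 m and distance of clip_c from where it was at the start of the episode below 0.015 m))), for 0.1 s.
At the end, for the whole second after the job is handed in: The weak clamp lies at rest in the red box and the lath drawn from it lies at rest in the bamboo tray (origins between the walls, no more than 5 to 7 mm above the rim); both sound clamps are within 15 mm of where they were and still hold their laths, slipped by less than 8 mm ((((x of clip_a in the frame of red_box between -0.075 and 0.075 m and y of clip_a in the frame of red_box between -0.065 and 0.065 m and z of clip_a in the frame of red_box below 0.05 m) and linear speed of clip_a below 0.03 m/s and (distance between clip_b_mouth and lath_1_inner below 0.008 m or distance between clip_b_mouth and lath_2_inner below 0.008 m or distance between clip_b_mouth and lath_3_inner below 0.008 m) and distance of each of clip_b, clip_c from where it was at the start of the episode below 0.015 m and (distance between clip_c_mouth and lath_1_inner below 0.008 m or distance between clip_c_mouth and lath_2_inner below 0.008 m or distance between clip_c_mouth and lath_3_inner below 0.008 m)) or ((x of clip_b in the frame of red_box between -0.075 and 0.075 m and y of clip_b in the frame of red_box between -0.065 and 0.065 m and z of clip_b in the frame of red_box below 0.05 m) and linear speed of clip_b below 0.03 m/s and (distance between clip_a_mouth and lath_1_inner below 0.008 m or distance between clip_a_mouth and lath_2_inner below 0.008 m or distance between clip_a_mouth and lath_3_inner below 0.008 m) and distance of each of clip_a, clip_c from where it was at the start of the episode below 0.015 m and (distance between clip_c_mouth and lath_1_inner below 0.008 m or distance between clip_c_mouth and lath_2_inner below 0.008 m or distance between clip_c_mouth and lath_3_inner below 0.008 m)) or ((x of clip_c in the frame of red_box between -0.075 and 0.075 m and y of clip_c in the frame of red_box between -0.065 and 0.065 m and z of clip_c in the frame of red_box below 0.05 m) and linear speed of clip_c below 0.03 m/s and (distance between clip_a_mouth and lath_1_inner below 0.008 m or distance between clip_a_mouth and lath_2_inner below 0.008 m or distance between clip_a_mouth and lath_3_inner below 0.008 m) and distance of each of clip_a, clip_b from where it was at the start of the episode below 0.015 m and (distance between clip_b_mouth and lath_1_inner below 0.008 m or distance between clip_b_mouth and lath_2_inner below 0.008 m or distance between clip_b_mouth and lath_3_inner below 0.008 m))) and (((x of lath_1 in the frame of lath_tray between -0.075 and 0.075 m and y of lath_1 in the frame of lath_tray between -0.05 and 0.05 m and z of lath_1 in the frame of lath_tray below 0.035 m) and linear speed of lath_1 below 0.03 m/s) or ((x of lath_2 in the frame of lath_tray between -0.075 and 0.075 m and y of lath_2 in the frame of lath_tray between -0.05 and 0.05 m and z of lath_2 in the frame of lath_tray below 0.035 m) and linear speed of lath_2 below 0.03 m/s) or ((x of lath_3 in the frame of lath_tray between -0.075 and 0.075 m and y of lath_3 in the frame of lath_tray between -0.05 and 0.05 m and z of lath_3 in the frame of lath_tray below 0.035 m) and linear speed of lath_3 below 0.03 m/s))); the robot touches nothing.
It fails at once if a clamp was pulled against the batten with more than 12 N (contact force between any of clip_a, clip_b, clip_c and stop above 12 N).
It fails at once if a bystander (vase, tin, sanding block, brush, screwdriver or bowl) was knocked or shifted by more than 30 mm (distance of any of vase, tin, sand_block, brush, driver, bowl from where it was at the start of the episode above 0.03 m).
It also fails if it takes over 69 s, if anything falls off the work surface, if the arm or the gripper's body presses on something with over 40 N, if the wrist force passes 120 N, or if a joint passes its speed limit or range.

ROBOT

A 6-joint arm with a two-finger parallel gripper is mounted at the origin on the work surface. World frame = base frame: x ahead of the robot, y to its left, z up, the work surface at z = 0. Lengths are in m, angles in rad, forces in N, time in s.
With the tool pointing down it reaches from about 0.35 to 0.725 m from the base axis. Payload 6 kg.
Tool frame: the origin (TCP) lies midway between the tips of the shut fingers; the grasp point (between the pads) lies 19 mm behind it; z points along the fingers, y is the line along which they close (so a half turn about z gives the same grasp; the last joint's range is limited). The gripper opens to 85 mm and grips with 20 to 120 N. Pads are 22 mm wide; open, the fingers measure 114 mm over their backs; the gripper's body (76 mm by 85 mm) begins 54 mm behind the grasp point. The pads swing forward as they close: fully open they stand 13 mm farther back than shut.
Start: joints at [-1.006, 0.04, 0.085, 0, -1.615, -0.334], TCP at [0.137, -0.584, 0.231] pointing down, gripper open.
Joint ranges: [-2.56, 2.56], [-1.29, 2.01], [-1.08, 1.49], [-3.29, 1.98], [-2.81, -0.18], [-2.99, 2.99]. Speed limits (rad/s): [2.57, 2.57, 3.01, 3.14, 3.14, 3.14].

INTERFACE

Orientations are given as a unit quaternion [x, y, z, w].
In Python, from bench import r gives the robot as it stands.
- The arm moves only by the shell command python3 -m creep 'ROWS' [OPENING] [FORCE]. ROWS is 1 to 8 rows, parted by a bar, with the numbers parted by spaces; each row has 4 numbers: dx, dy, dz in m, then a turn about the tool's z in rad; each row shifts and turns the commanded pose from where the row before left it, along the tool's axes as they then stand; what a row does not reach is not made up. A row lasts 1/10 s, in which the tool goes at most 0.05 m and 0.15 rad, less where a joint would pass 70% of its speed; a pose out of reach is approached as far as the arm can. OPENING is the finger opening in m, set as the command begins (- or left out keeps the last). The fingers move at their own pace and stop on an object; FORCE is the grip in N (left out, the last holds). Time passes only in rows, so rows that do not move let the fingers close. It prints the time, the measured TCP pose, the force, the opening and the grip force at its end. Input that does not fit is refused with a message, and nothing moves.
- r.get_state(): the state, without advancing time (a new reading comes with each control period).
- r.read_camera(name): name is "scene" or "side" or "wrist"; returns a dict with "image" (384x512x3 uint8, red, green, blue), "z_map" (384x512 float32, m along the optical axis (not along the pixel's ray), 0 where there is no reading), "K" (3x3 intrinsics, pixels), "R" (3x3) and "t" (3): a world point X has camera coordinates R X + t. Camera axes: x right, y down, z forward; pixel columns grow to the right and rows downward; lengths in m; the calibration is good to about 2 mm. A picture is of the moment at which its call begins.
- r.hand_in(): hands the job in; it is judged then, once.
The state is a dict: "clock": time; "qpos": joint angles; "joint_vel": joint speeds; "joint_efforts": joint torques, N m; "tcp_pos": TCP position; "ee_rot": TCP orientation; "force": force on the tool from outside, world axes, zero at the start; "moment": the same for the moment, N m; "finger_gap": finger opening in m; "finger_force": force on a finger pad.
Only numpy, scipy, OpenCV 4.12 (cv2) and the standard library are available. Lean on these libraries where they do the work, as an engineer would, in place of code of your own. Each camera call takes 0.05 s, during which the arm holds its last target. There are 200 camera calls.

## Working session

There is one attempt and no reset: what is moved stays moved. The work goes in short steps, Python scripts to look and compute and a shell command to move; the robot and the scene stay as the last step left them, time stands still between calls to the robot, and variables do not carry over. Pictures are saved under pics/ and viewed, at most 10 in all, crops included, and the job is handed in when it is done.

```bash
mkdir -p pics; ls
python3 - <<'E'
from bench import r
import cv2,numpy as np
s=r.get_state();print({k:np.round(v,3) for k,v in s.items()})
for n in("scene","side"):
    c=r.read_camera(n);cv2.imwrite(f"pics/{n}0.png",cv2.resize(c["image"][:,:,::-1],(800,600)))
    np.savez(f"{n}0.npz",**c);print(n,c["K"],-c["R"].T@c["t"],c["R"])
E
```

```text
pics
{'clock': np.float64(0.0), 'qpos': array([-1.006e+00,  4.100e-02,  8.400e-02, -1.000e-03, -1.615e+00,
       -3.340e-01]), 'joint_vel': array([-0.001,  0.002,  0.001,  0.001, -0.   ,  0.   ]), 'joint_efforts': array([-0.0000e+00, -3.6821e+01,  3.4741e+01,  6.9320e+00, -5.0000e-03,
       -0.0000e+00]), 'tcp_pos': array([ 0.137, -0.584,  0.23 ]), 'ee_rot': array([-0.115,  0.993,  0.001, -0.   ]), 'force': array([-0.064,  1.624, -0.051]), 'moment': array([-0.033, -0.034, -0.044]), 'finger_force': np.float64(0.0), 'finger_gap': np.float64(0.085)}
scene [[381.97016663   0.         252.70861148]
 [  0.         381.97016663 194.34120145]
 [  0.           0.           1.        ]] [ 1.2814253  -0.39761821  0.73438748] [[ 0.44703165  0.89435402  0.01713416]
 [ 0.57216598 -0.27116133 -0.77401396]
 [-0.68759638  0.35581232 -0.63293665]]
side [[433.14696532   0.         263.24876038]
 [  0.         433.14696532 188.82511695]
 [  0.           0.           1.        ]] [0.04198498 0.66915323 0.72383599] [[-0.80422192 -0.59432249 -0.00280605]
 [-0.36386883  0.49610005 -0.7883427 ]
 [ 0.46992188 -0.63298145 -0.61522997]]
```

View pics/scene0.png

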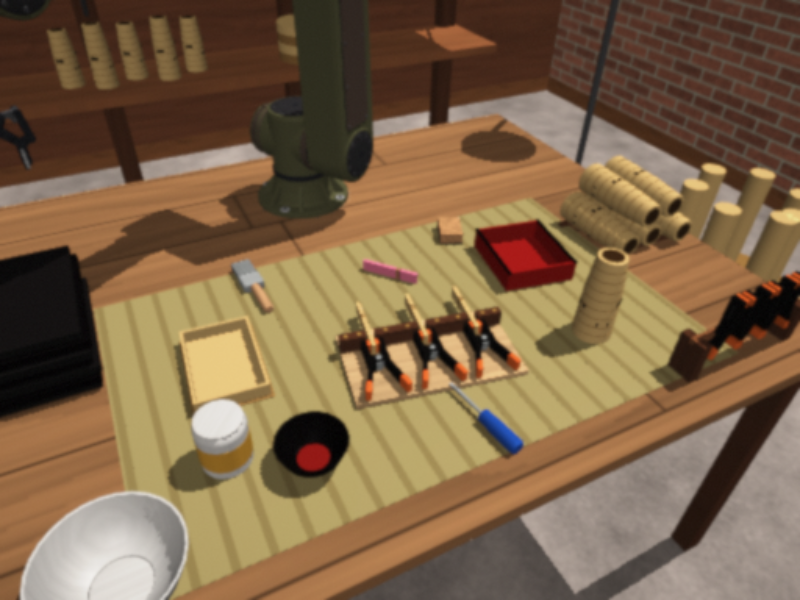

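View pics/side0.png

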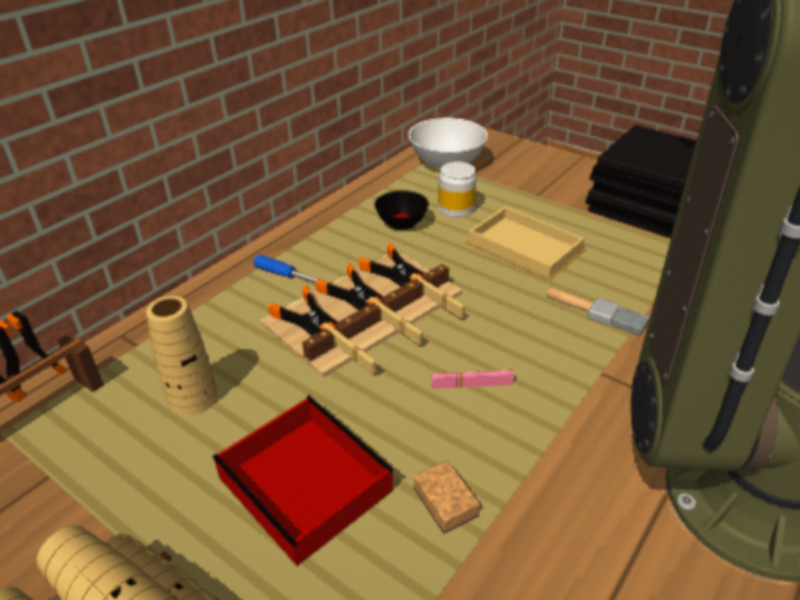

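The pictures show three laths at the notched batten, with their outer ends at (360,308), (409,298) and (456,291) in the scene view and (463,314), (422,342) and (376,370) in the side view.

What could be confused with the job's things:
- **Laths:** the pink stick at (390,271) in the scene view is a decoy.
- **Clamps:** those in the rack at (750,310) are decoys. The wanted ones are at (375,350), (430,345) and (480,335), behind the batten.
- **Boxes:** the red box is at (523,253) and the tray at (224,362). The black stack and the bowls are not meant.

```bash
cat > h.py <<'E'
import numpy as np,cv2
def world(c):
    z=c["z_map"];v,u=np.mgrid[:z.shape[0],:z.shape[1]]
    K=c["K"];P=np.stack([(u-K[0,2])/K[0,0]*z,(v-K[1,2])/K[1,1]*z,z],-1)
    W=(P-c["t"])@c["R"];W[z<=0]=np.nan;return W
def ray(c,u,v,h):
    K=c["K"];d=c["R"].T@np.array([(u-K[0,2])/K[0,0],(v-K[1,2])/K[1,1],1]);o=-c["R"].T@c["t"]
    return o+d*(h-o[2])/d[2]
def proj(c,X):
    p=c["K"]@(c["R"]@np.asarray(X,float)+c["t"]);return p[:2]/p[2]
E
python3 - <<'E'
from h import *
S=dict(np.load("scene0.npz"));D=dict(np.load("side0.npz"))
F=1.5625
for n,c in(("scene",S),("side",D)):
    W=world(c);hsv=cv2.cvtColor(c["image"],cv2.COLOR_RGB2HSV);H,s,V=[hsv[...,i].astype(int) for i in range(3)]
    print(n)
    roi=(W[...,0]>.2)&(W[...,0]<.8)&(abs(W[...,1])<.6)
    def comps(name,m,mn=30):
        k,l,st,ce=cv2.connectedComponentsWithStats(m.astype(np.uint8))
        for i in range(1,k):
            if st[i,4]<mn: continue
            q=W[l==i];(cx,cy),wh,a=cv2.minAreaRect(q[:,:2].astype(np.float32)*1000)
            print(name,st[i,4],"px",ce[i].round()*F,"med",np.nanmedian(q,0).round(3),"z",np.nanpercentile(q[:,2],[5,95]).round(3),"rect",np.round([cx,cy,*wh,a],0))
    comps("lath",roi&(W[...,2]>.029)&(W[...,2]<.041)&(V>120)&(s>60)&(H>12)&(H<32),15)
    comps("batten",roi&(W[...,2]>.037)&(W[...,2]<.047)&(V<110)&(H<20)&(s>60),15)
    comps("red",roi&((H<5)|(H>174))&(s>190)&(W[...,2]<.06)&(V>50),80)
    comps("tray",roi&(W[...,2]>.02)&(W[...,2]<.033)&(V>150)&(H>12)&(H<30),60)
    comps("pink",roi&(H>160)&(s<170)&(V>130),40)
    comps("orange",roi&(H>3)&(H<12)&(s>190)&(V>160)&(W[...,2]<.06),5)
    comps("high",roi&(W[...,2]>.06)&(W[...,2]<.2),60)
# close crop
c=S["image"][175:265,205:345,::-1];e=D["image"][145:245,155:305,::-1]
a=cv2.resize(c,(700,450),interpolation=2);cv2.imwrite("pics/crop1.png",a)
E
```

```text
scene
lath 94 px [465.625  307.8125] med [0.587 0.109 0.034] z [0.031 0.036] rect [578. 112.  17. 124.  77.]
lath 95 px [415.625 315.625] med [0.564 0.015 0.034] z [0.031 0.036] rect [561.  17.   9. 124.  80.]
lath 98 px [365.625 325.   ] med [ 0.552 -0.078  0.034] z [0.03  0.036] rect [544. -74.  12. 123.  80.]
lath 47 px [598.4375 326.5625] med [0.739 0.292 0.035] z [0.03  0.041] rect [736. 301.  56.  17.  74.]
lath 119 px [228.125  457.8125] med [ 0.73  -0.368  0.035] z [0.03  0.041] rect [ 723. -364.   27.   72.    7.]
batten 98 px [554.6875 242.1875] med [0.493 0.388 0.042] z [0.037 0.046] rect [485. 384.  33. 171.  84.]
batten 25 px [479.6875 232.8125] med [0.386 0.262 0.043] z [0.038 0.045] rect [392. 266.  25.  42.  46.]
batten 22 px [631.25   242.1875] med [0.56  0.537 0.041] z [0.037 0.046] rect [561. 537.   6.  42.   2.]
batten 22 px [487.5   246.875] med [0.447 0.252 0.043] z [0.037 0.046] rect [441. 254.   8.  45.  77.]
batten 52 px [506.25   267.1875] med [0.527 0.242 0.042] z [0.038 0.046] rect [517. 243.  80.  38.  20.]
batten 45 px [485.9375 312.5   ] med [0.622 0.13
[... 5327 characters left out ...]
0.045] z [0.044 0.046] rect [548. 277.  16.   2.  81.]
orange 7 px [253.125 431.25 ] med [0.555 0.323 0.046] z [0.043 0.047] rect [555. 323.  15.   4.  73.]
high 97 px [464.0625 146.875 ] med [ 0.763 -0.488  0.067] z [0.061 0.072] rect [ 765. -522.  152.   50.   84.]
high 1838 px [640.625 175.   ] med [ 0.382 -0.517  0.112] z [0.066 0.127] rect [ 386. -551.   97.  182.   90.]
high 397 px [457.8125 176.5625] med [ 0.687 -0.351  0.085] z [0.062 0.092] rect [ 692. -365.   73.   74.   13.]
high 1672 px [176.5625 340.625 ] med [0.687 0.319 0.127] z [0.067 0.171] rect [703. 311.  63.  62.  11.]
high 3234 px [107.8125 568.75  ] med [0.49  0.563 0.124] z [0.063 0.132] rect [486. 556. 150.  87.   3.]
```

View pics/crop1.png

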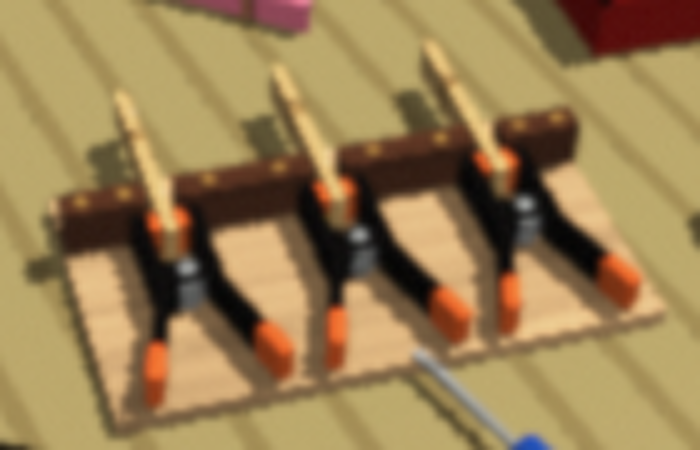

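The crop shows the three pale laths running from the batten's notches into three black, orange-tipped clamps, so these are the right ones. The pink stick lies apart at the top. Next I turn the tool so its x axis lies along the pull direction.

```bash
cat >> h.py <<'E'
from scipy.spatial.transform import Rotation as Ro
A=np.radians(10.4)
def delta(s,target,yaxis=None):
    R=Ro.from_quat(s["ee_rot"]).as_matrix();d=R.T@(np.asarray(target)-s["tcp_pos"])
    y=R[:,1];ang=np.degrees(np.arctan2(y[1],y[0]));print("move",d.round(4),"yang",ang.round(2),"tcp",s["tcp_pos"].round(4),"t",s["clock"])
E
python3 -m creep '0 0 0 0.137 | 0 0 0 0.137 | 0 0 0 0.137 | 0 0 0 0' .05
python3 -c "
from h import *;from bench import r
delta(r.get_state(),[.4815,-.065,.17])"
```

```text
clock: 0.5
tcp_pos: [0.1372, -0.5839, 0.2307]
ee_rot: [0.091, 0.996, 0.0, -0.0]
force: [0.3, 0.6, 1.1]
finger_gap: 0.0502
finger_force: 0.0
move [-0.245   0.5724  0.0611] yang 79.61 tcp [ 0.1372 -0.5839  0.2307] t 0.5
```

```bash
python3 -m creep '-0.0175 0.041 0.004 0 | -0.0175 0.041 0.004 0 | -0.0175 0.041 0.004 0 | -0.0175 0.041 0.004 0 | -0.0175 0.041 0.004 0 | -0.0175 0.041 0.004 0 | -0.0175 0.041 0.004 0'
python3 -m creep '-0.0175 0.041 0.005 0 | -0.0175 0.041 0.005 0 | -0.0175 0.041 0.005 0 | -0.0175 0.041 0.005 0 | -0.0175 0.041 0.005 0 | -0.0175 0.041 0.005 0 | -0.0175 0.041 0.005 0 | 0 0 0 0'
python3 - <<'E'
from h import *;from bench import r
delta(r.get_state(),[.5115,-.069,.1])
c=r.read_camera("wrist");np.savez("w1.npz",**c)
cv2.imwrite("pics/w1.png",c["image"][:,:,::-1]);print(-c["R"].T@c["t"],r.get_state()["force"])
E
```

```text
clock: 1.2
tcp_pos: [0.3097, -0.322, 0.2031]
ee_rot: [0.088, 0.996, 0.0, 0.0]
force: [1.3, -0.3, 1.0]
finger_gap: 0.0497
finger_force: 0.0
clock: 2.0
tcp_pos: [0.4821, -0.0597, 0.1663]
ee_rot: [0.086, 0.996, 0.0, -0.001]
force: [0.3, -0.0, 0.0]
finger_gap: 0.05
finger_force: 0.0
move [-0.0307 -0.0041  0.0663] yang 80.15 tcp [ 0.4821 -0.0597  0.1663] t 2.0
[ 0.41759329 -0.04859883  0.30955194] [0.1465762  0.32321429 0.17490572]
```

View pics/w1.png

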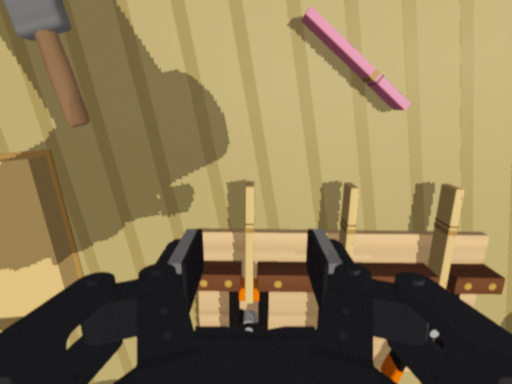

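The wrist view shows the three laths at about (250,240), (350,220) and (450,230) px, with the batten at row 275. The pink decoy is at (355,60).

```bash
cat >> h.py <<'E'
def laths(c,ys=(-.075,.0185,.112),xs=(.543,.5603,.5775),x1=.03):
    W=world(c);hsv=cv2.cvtColor(c["image"],cv2.COLOR_RGB2HSV);out=[]
    K=c["K"]
    for x,y in zip(xs,ys):
        m=(abs(W[...,1]-y)<.035)&(abs(W[...,0]-x)<.07)&(abs(W[...,2]-.036)<.004)&(hsv[...,2]>130)
        k,l,st,_=cv2.connectedComponentsWithStats(m.astype(np.uint8))
        if k<2: print("none");continue
        i=1+st[1:,4].argmax();v,u=np.nonzero(l==i)
        q=np.array([ray(c,a,b,.036) for a,b in zip(u,v)])[:,:2]
        vx,vy,cx,cy=cv2.fitLine(q.astype(np.float32),2,0,.001,.001).ravel()
        if vx<0:vx,vy=-vx,-vy
        t=(q-[cx,cy])@[vx,vy];end=np.array([cx,cy])+t.min()*np.array([vx,vy])
        ctr=end+.060*np.array([vx,vy]);out.append((end,ctr))
        print("lath n",len(u),"end",end.round(4),"ctr",ctr.round(4),"ang",np.degrees(np.arctan2(vy,vx)).round(2),"len",np.ptp(t).round(3),"pinch",(end+.028*np.array([vx,vy])).round(4))
    return out
E
python3 - <<'E'
from h import *
c=dict(np.load("w1.npz"));o=laths(c)
for n in("scene0","side0"):print(n);laths(dict(np.load(n+".npz")))
E
```

```text
lath n 1163 end [ 0.4825 -0.0651] ctr [ 0.5415 -0.0759] ang -10.34 len 0.12 pinch [ 0.51   -0.0701]
lath n 585 end [0.5005 0.0279] ctr [0.5596 0.0176] ang -9.87 len 0.069 pinch [0.5281 0.0231]
lath n 841 end [0.5177 0.1214] ctr [0.5767 0.1105] ang -10.43 len 0.1 pinch [0.5452 0.1163]
scene0
lath n 98 end [ 0.4874 -0.067 ] ctr [ 0.5465 -0.0772] ang -9.77 len 0.122 pinch [ 0.515  -0.0717]
lath n 91 end [0.5046 0.0271] ctr [0.5636 0.0159] ang -10.75 len 0.122 pinch [0.5322 0.0219]
lath n 85 end [0.5225 0.1197] ctr [0.5815 0.1089] ang -10.38 len 0.121 pinch [0.55   0.1147]
side0
lath n 120 end [ 0.4815 -0.0634] ctr [ 0.5403 -0.0753] ang -11.37 len 0.121 pinch [ 0.5089 -0.0689]
lath n 138 end [0.499  0.0297] ctr [0.5579 0.0183] ang -10.93 len 0.122 pinch [0.5265 0.0244]
lath n 151 end [0.5165 0.1228] ctr [0.5754 0.1114] ang -10.92 len 0.121 pinch [0.544  0.1175]
```

```bash
python3 -m creep '-0.0146 -0.0027 0.035 0.004 | -0.0147 -0.0028 0.035 0.005 | 0 0 0.034 0 | 0 0 0 0 | 0 0 0 0' .03 20
python3 - <<'E'
from h import *;from bench import r
import time
s=r.get_state();delta(s,[.51,-.0701,.011]);print(s["force"].round(2))
E
```

```text
clock: 2.55
tcp_pos: [0.5089, -0.0748, 0.0653]
ee_rot: [0.094, 0.996, -0.0, 0.0]
force: [0.8, 0.1, 0.6]
finger_gap: 0.03
finger_force: 0.0
move [-0.0002  0.0049  0.0543] yang 79.22 tcp [ 0.5089 -0.0748  0.0653] t 2.55
[0.84 0.08 0.62]
```

```bash
python3 -m creep '0 0 0 0 | 0 0 0 0'
python3 - <<'E'
from h import *;from bench import r
s=r.get_state();delta(s,[.51,-.0701,.011]);print(s["force"].round(2))
c=r.read_camera("wrist");laths(c)
s=r.get_state();delta(s,[.51,-.0701,.011])
E
```

```text
clock: 2.75
tcp_pos: [0.5101, -0.0739, 0.0668]
ee_rot: [0.094, 0.996, 0.0, 0.002]
force: [0.3, -1.0, 0.0]
finger_gap: 0.0297
finger_force: 0.0
move [0.0011 0.0037 0.0558] yang 79.19 tcp [ 0.5101 -0.0739  0.0668] t 2.75
[ 0.34 -1.04  0.01]
lath n 1996 end [ 0.4827 -0.0648] ctr [ 0.5416 -0.0758] ang -10.63 len 0.103 pinch [ 0.5102 -0.0699]
lath n 1494 end [0.5004 0.0281] ctr [0.5594 0.0175] ang -10.17 len 0.072 pinch [0.5279 0.0231]
none
move [0.0008 0.0037 0.0554] yang 79.19 tcp [ 0.5099 -0.0739  0.0664] t 2.8
```

```bash
python3 -m creep '0.0008 0.0037 0.015 -0.006 | 0 0 0.02 0 | 0 0 0.02 0 | 0 0 0 0 | 0 0 0 0'
python3 - <<'E'
from h import *;from bench import r
s=r.get_state();delta(s,[.5102,-.07,.011]);print(s["force"].round(2))
E
```

```text
clock: 3.3
tcp_pos: [0.5088, -0.0702, 0.0093]
ee_rot: [0.091, 0.996, -0.0, -0.0]
force: [-0.2, 0.6, 0.4]
finger_gap: 0.0296
finger_force: 0.0
move [-0.0014  0.0004 -0.0017] yang 79.53 tcp [ 0.5088 -0.0702  0.0093] t 3.3
[-0.21  0.65  0.41]
```

```bash
python3 -m creep '0 0 0 0 | 0 0 0 0 | 0 0 0 0 | 0 0 0 0' 0.004 20; for i in 1 2; do python3 -m creep '0.0005 0 0 0 | 0 0 0 0'|egrep 'tcp|force|gap';done
```

```text
clock: 3.7
tcp_pos: [0.5097, -0.0701, 0.0106]
ee_rot: [0.091, 0.996, 0.0, 0.001]
force: [-1.6, 0.9, 5.6]
finger_gap: 0.0074
finger_force: 27.7
tcp_pos: [0.5097, -0.07, 0.0105]
force: [2.5, 0.4, 4.7]
finger_gap: 0.0078
finger_force: 27.7
tcp_pos: [0.5093, -0.07, 0.0104]
force: [4.1, -1.0, 5.1]
finger_gap: 0.0076
finger_force: 27.7
```

```bash
python3 -m creep '0 0 -0.001 0 | 0 0 0 0 | 0 0 0 0'|egrep 'tcp|force|gap'; python3 -m creep '0.0003 0 0 0 | 0 0 0 0'|egrep 'tcp|force|gap'
```

```text
tcp_pos: [0.5083, -0.07, 0.0106]
force: [3.5, -0.6, 4.1]
finger_gap: 0.0075
finger_force: 27.5
tcp_pos: [0.5081, -0.0699, 0.0105]
force: [5.4, 0.3, 3.4]
finger_gap: 0.0076
finger_force: 27.4
```

```bash
python3 -m creep '0 0 -0.0015 0 | 0 0 0 0'|egrep 'tcp|force:'; for i in 1 2 3; do python3 -m creep '0.0004 0 0 0 | 0 0 0 0'|egrep 'tcp|^force';done
```

```text
tcp_pos: [0.5068, -0.0698, 0.011]
force: [2.4, 0.5, 0.9]
finger_force: 27.0
tcp_pos: [0.5065, -0.0698, 0.0111]
force: [3.4, 1.0, -0.9]
tcp_pos: [0.5062, -0.0698, 0.0113]
force: [2.2, 0.4, -1.5]
tcp_pos: [0.506, -0.0698, 0.0115]
force: [1.8, 0.9, -1.7]
```

```bash
for i in 1 2 3; do python3 -m creep '0.0005 0 0 0 | 0.0005 0 0 0 | 0 0 0 0'|egrep 'tcp|^force';done
```

```text
tcp_pos: [0.5054, -0.0696, 0.0119]
force: [1.8, 1.7, -1.5]
tcp_pos: [0.5045, -0.0694, 0.0119]
force: [1.5, 0.2, -0.4]
tcp_pos: [0.5035, -0.0692, 0.0118]
force: [1.4, -0.1, -0.1]
```

Run:
```python
from h import *;from bench import r
c=r.read_camera("scene");d=np.load("scene0.npz")["image"]
f=lambda i:cv2.resize(i[170:260,205:345,::-1],(560,360),interpolation=2)
cv2.imwrite("pics/p1.png",f(c["image"]))
```

```text
(no output)
```

View pics/p1.png

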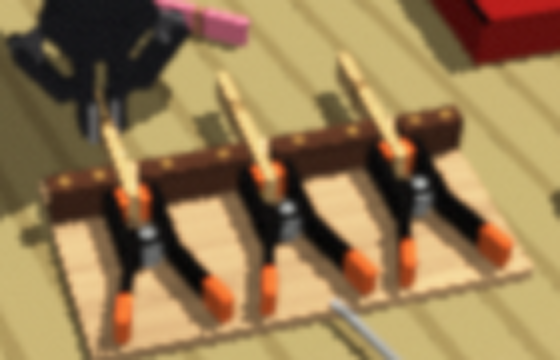

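Run:
```python
from h import *;from bench import r
c=r.read_camera("wrist");laths(c);s=r.get_state();print(s["tcp_pos"],s["force"])
c=r.read_camera("scene");laths(c)
for cc,n in((c,"now"),(dict(np.load("scene0.npz")),"start")):
    W=world(cc);h=cv2.cvtColor(cc["image"],cv2.COLOR_RGB2HSV).astype(int)
    m=(h[...,0]<13)&(h[...,1]>180)&(h[...,2]>150)&(W[...,2]>.02)&(W[...,2]<.045)&(W[...,0]>.56)&(W[...,0]<.74)&(abs(W[...,1])<.16)
    k,l,st,ce=cv2.connectedComponentsWithStats(m.astype(np.uint8))
    print(n,[(st[i,4],ce[i].round(1).tolist()) for i in range(1,k) if st[i,4]>4])
```

```text
lath n 1560 end [ 0.476  -0.0644] ctr [ 0.535  -0.0752] ang -10.44 len 0.038 pinch [ 0.5035 -0.0694]
lath n 2034 end [0.4994 0.0279] ctr [0.5586 0.0183] ang -9.16 len 0.051 pinch [0.527  0.0234]
none
[ 0.50347342 -0.06919151  0.01185402] [ 2.15682136 -0.86304645  0.33418554]
lath n 77 end [ 0.5189 -0.0726] ctr [ 0.5779 -0.0837] ang -10.62 len 0.087 pinch [ 0.5464 -0.0778]
lath n 95 end [0.5045 0.0266] ctr [0.5636 0.016 ] ang -10.19 len 0.123 pinch [0.5321 0.0217]
lath n 85 end [0.5224 0.1193] ctr [0.5814 0.1086] ang -10.32 len 0.122 pinch [0.5499 0.1143]
now [(np.int32(6), [301.2, 207.0]), (np.int32(8), [268.9, 213.0]), (np.int32(10), [235.0, 219.2]), (np.int32(12), [240.4, 219.0]), (np.int32(16), [327.8, 228.2]), (np.int32(27), [306.3, 234.3]), (np.int32(33), [295.2, 236.5]), (np.int32(34), [271.7, 241.4]), (np.int32(34), [259.5, 243.2]), (np.int32(31), [235.1, 248.0])]
start [(np.int32(5), [306.6, 206.4]), (np.int32(6), [301.2, 207.0]), (np.int32(5), [274.4, 212.2]), (np.int32(6), [269.2, 213.3]), (np.int32(8), [241.0, 218.0]), (np.int32(6), [235.5, 219.5]), (np.int32(16), [328.0, 228.1]), (np.int32(24), [306.5, 233.8]), (np.int32(24), [295.2, 235.8]), (np.int32(29), [271.7, 240.4]), (np.int32(27), [259.7, 242.9]), (np.int32(32), [235.7, 247.8])]
```

The lath moved 6.5 mm with the fingers (end at x 0.4827, now 0.476) at under 6 N, while the clamp stayed put. This is the weak clamp, so I draw the lath out.

```bash
python3 -m creep '0.003 0 0 0 | 0.004 0 0 0 | 0.004 0 0 0 | 0.004 0 0 0 | 0.004 0 0 0' - 30|egrep 'tcp|^force'; python3 -m creep '0.005 0 0 0 | 0.005 0 0 0 | 0.006 0 0 0 | 0.008 0 0 0 | 0.008 0 0 0 | 0 0 0 0 | 0 0 0 0';python3 -m creep '0 0 -0.02 0 | 0 0 -0.04 0 | 0 0 -0.03 0 | 0 0 0 0 | 0 0 0 0'
python3 - <<'E'
from h import *;from bench import r
s=r.get_state();delta(s,[.513,-.325,.1])
c=r.read_camera("wrist");cv2.imwrite("pics/w2.png",c["image"][:,:,::-1])
E
```

```text
tcp_pos: [0.4839, -0.0657, 0.0115]
force: [-0.2, -0.7, -0.2]
clock: 7.65
tcp_pos: [0.4534, -0.0598, 0.012]
ee_rot: [0.091, 0.996, 0.0, 0.0]
force: [0.3, 0.8, -1.1]
finger_gap: 0.0074
finger_force: 30.2
clock: 8.15
tcp_pos: [0.4538, -0.0597, 0.1022]
ee_rot: [0.092, 0.996, 0.0, 0.001]
force: [0.7, 0.3, -0.3]
finger_gap: 0.0074
finger_force: 30.2
move [-0.1066 -0.2501  0.0021] yang 79.5 tcp [ 0.4538 -0.0597  0.1022] t 8.15
```

View pics/w2.png

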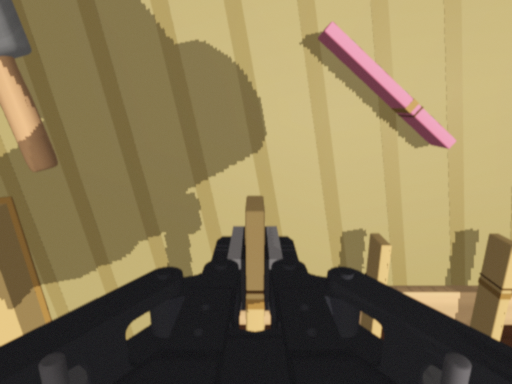

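The lath is held square in the fingers at (255,265) px, clear of the notch. I carry it to the tray, centred at (0.512, -0.325).

```bash
python3 -m creep '-0.0123 -0.0423 0 0 | -0.0123 -0.0423 0 0 | -0.0123 -0.0423 0 0 | -0.0123 -0.0423 0 0 | -0.0123 -0.0423 0 0 | -0.0123 -0.0423 0 0 | 0 0 0 -0.11 | 0 0 0 0'
python3 - <<'E'
from h import *;from bench import r
s=r.get_state();delta(s,[.480,-.323,.012])
E
```

```text
clock: 9.0
tcp_pos: [0.4785, -0.3237, 0.0992]
ee_rot: [0.037, 0.999, 0.001, -0.002]
force: [0.6, 0.1, -0.5]
finger_gap: 0.0073
finger_force: 30.2
move [-0.0018  0.0007  0.0872] yang 85.73 tcp [ 0.4785 -0.3237  0.0992] t 9.0
```

```bash
python3 -m creep '0 0 0.03 0 | 0 0 0.03 0 | 0 0 0.018 0 | 0 0 0.008 0 | 0 0 0 0 | 0 0 0 0'|egrep "tcp|force"
python3 -m creep '0 0 0.002 0 | 0 0 0.001 0 | 0 0 0 0'|egrep "tcp|force"
```

```text
tcp_pos: [0.4803, -0.3229, 0.0169]
force: [1.5, -0.8, -0.0]
finger_force: 30.2
tcp_pos: [0.4798, -0.3229, 0.0132]
force: [0.5, 0.2, -0.8]
finger_force: 30.2
```

```bash
python3 -m creep '0 0 0.002 0 | 0 0 0.002 0 | 0 0 0.001 0 | 0 0 0 0'|egrep "tcp|force"
python3 -m creep '0 0 0 0 | 0 0 0 0 | 0 0 0 0' .03 20
python3 -m creep '0 0 -0.02 0 | 0 0 -0.03 0 | 0 0 -0.04 0 | 0 0 -0.04 0 | 0 0 0 0 | 0 0 0 0'
python3 - <<'E'
from h import *;from bench import r
s=r.get_state();delta(s,[.65,-.09,.15])
c=r.read_camera("wrist");d=r.read_camera("scene");np.savez("scene1.npz",**d);np.savez("side1.npz",**r.read_camera("side"))
cv2.imwrite("pics/m3.png",np.hstack([c["image"][:,80:400,::-1],d["image"][:,90:410,::-1]]))
E
```

```text
tcp_pos: [0.4795, -0.3229, 0.0074]
force: [-0.3, 0.2, -0.6]
finger_force: 30.2
clock: 10.6
tcp_pos: [0.4797, -0.3229, 0.0079]
ee_rot: [0.037, 0.999, -0.0, 0.0]
force: [0.7, 0.4, -0.4]
finger_gap: 0.03
finger_force: 0.0
clock: 11.2
tcp_pos: [0.4803, -0.323, 0.139]
ee_rot: [0.037, 0.999, -0.0, 0.001]
force: [0.4, 0.4, -1.3]
finger_gap: 0.0302
finger_force: 0.0
move [-0.1523  0.2448 -0.0106] yang 85.81 tcp [ 0.4803 -0.323   0.139 ] t 11.2
```

View pics/m3.png

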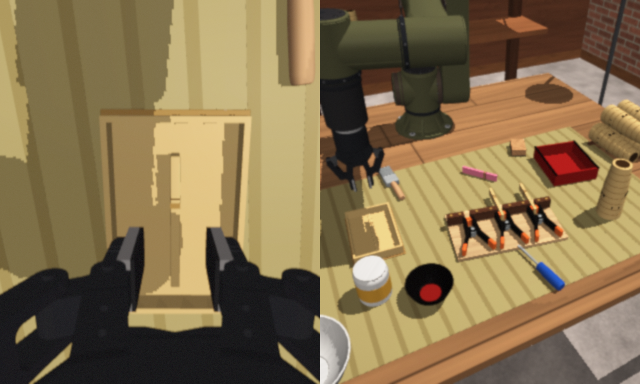

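The lath lies flat in the tray, at (175,200) px in the left half of the picture. Next is the clamp at about (0.632, -0.0925).

```bash
python3 -m creep '-0.0208 0.0403 0 0 | -0.0208 0.0403 0 0 | -0.0208 0.0403 0 0 | -0.0208 0.0403 0 0 | -0.0208 0.0403 0 0 | -0.0208 0.0403 0 0 | 0 0 0 0.108 | 0 0 0 0' .06 30
python3 - <<'E'
from h import *;from bench import r
s=r.get_state();delta(s,[.622,-.0907,.012])
c=r.read_camera("wrist");np.savez("w4.npz",**c);cv2.imwrite("pics/w4.png",c["image"][:,:,::-1])
E
```

```text
clock: 12.15
tcp_pos: [0.6216, -0.0897, 0.1358]
ee_rot: [0.09, 0.996, -0.0, -0.002]
force: [0.3, 0.8, 0.2]
finger_gap: 0.0601
finger_force: 0.0
move [-0.001  -0.0008  0.1238] yang 79.67 tcp [ 0.6216 -0.0897  0.1358] t 12.15
```

View pics/w4.png

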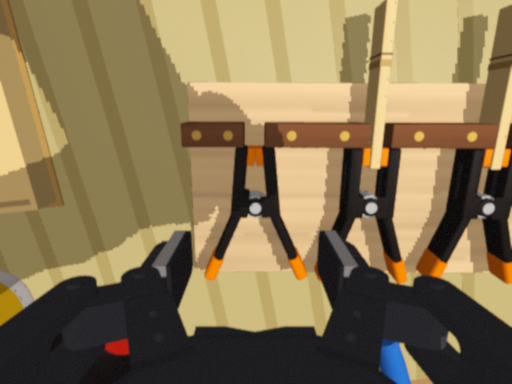

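Run:
```python
from h import *
c=dict(np.load("w4.npz"))
for p in((255,207),(238,185),(272,185),(255,148),(371,207),(213,268),(298,268)):print(p,ray(c,*p,.036).round(4))
```

```text
(255, 207) [ 0.6336 -0.0919  0.036 ]
(238, 185) [ 0.6131 -0.102   0.036 ]
(272, 185) [ 0.6179 -0.0753  0.036 ]
(255, 148) [ 0.5865 -0.0834  0.036 ]
(371, 207) [0.6505 0.0009 0.036 ]
(213, 268) [ 0.6812 -0.1373  0.036 ]
(298, 268) [ 0.6942 -0.0655  0.036 ]
```

```bash
python3 -m creep '-0.002 0 0.035 0 | 0 0 0.035 0 | 0 0 0.03 0 | 0 0 0.015 0 | 0 0 0 0 | 0 0 0 0'|egrep "tcp|^force"; python3 -m creep '0 0 0.004 0 | 0 0 0.003 0 | 0 0 0 0'|egrep "tcp|^force"
```

```text
tcp_pos: [0.6244, -0.0919, 0.0242]
force: [-0.3, -0.3, 1.2]
tcp_pos: [0.6239, -0.0911, 0.0161]
force: [0.1, -0.1, -0.0]
```

```bash
python3 -m creep '0 0 0.0015 0 | 0 0 0.0015 0 | 0 0 0 0 | 0 0 0 0'|egrep "tcp|^force"; python3 -m creep '0 0 0 0 | 0 0 0 0 | 0 0 0 0 | 0 0 0 0 | 0 0 0 0' .02 30;python3 -m creep '0 0 -0.01 0 | 0 0 -0.02 0 | 0 0 -0.03 0 | 0 0 -0.04 0 | 0 0 -0.04 0 | 0 0 -0.02 0 | 0 0 0 0 | 0 0 0 0'
python3 -c "
from h import *;from bench import r
delta(r.get_state(),[.47,.321,.17])
c=r.read_camera('wrist');cv2.imwrite('pics/w5.png',c['image'][:,:,::-1])"
```

```text
tcp_pos: [0.6238, -0.0912, 0.0127]
force: [-0.8, -0.9, -0.0]
clock: 14.0
tcp_pos: [0.624, -0.0913, 0.0132]
ee_rot: [0.09, 0.996, 0.0, 0.0]
force: [-0.8, 0.6, 2.7]
finger_gap: 0.0387
finger_force: 30.5
clock: 14.8
tcp_pos: [0.6235, -0.0909, 0.1726]
ee_rot: [0.09, 0.996, 0.0, -0.0]
force: [-0.5, 0.4, -1.5]
finger_gap: 0.0383
finger_force: 31.1
move [0.2252 0.3775 0.0031] yang 79.62 tcp [ 0.6235 -0.0909  0.1726] t 14.8
```

View pics/w5.png

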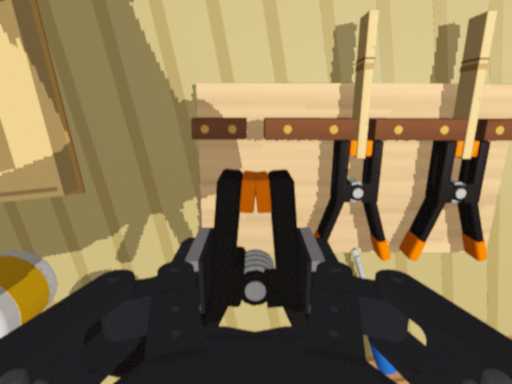

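The clamp is held at (255,250) px, and the two sound clamps still grip their laths. I carry it to the red box.

```bash
python3 -m creep '0.0243 0.0378 0 0 | 0.0243 0.0378 0 0 | 0.0243 0.0378 0 0 | 0.0243 0.0378 0 0 | 0.0243 0.0378 0 0'|egrep "tcp|gap"; python3 -m creep '0.0243 0.0378 0 0 | 0.0243 0.0378 0 0 | 0.0243 0.0378 0 0 | 0.0243 0.0378 0 0 | 0.0243 0.0378 0 0 | 0 0 0 0 | 0 0 0 0'
python3 -c "
from h import *;from bench import r
delta(r.get_state(),[.4523,.3244,.012])"
```

```text
tcp_pos: [0.5366, 0.1177, 0.171]
finger_gap: 0.0385
clock: 16.05
tcp_pos: [0.4518, 0.3247, 0.171]
ee_rot: [0.089, 0.996, -0.001, -0.001]
force: [-0.1, -0.4, -0.9]
finger_gap: 0.0385
finger_force: 31.1
move [-0.0009  0.0003  0.159 ] yang 79.74 tcp [0.4518 0.3247 0.171 ] t 16.05
```

```bash
python3 -m creep '0 0 0.04 0 | 0 0 0.04 0 | 0 0 0.03 0 | 0 0 0.02 0 | 0 0 0.012 0 | 0 0 0.01 0 | 0 0 0.005 0 | 0 0 0 0'; python3 -m creep '0 0 0.001 0 | 0 0 0 0 | 0 0 0 0' .055;python3 -m creep '0 0 -0.02 0 | 0 0 -0.04 0 | 0 0 -0.04 0 | 0 0 -0.04 0 | 0 0 -0.03 0 | 0 0 0 0 | 0 0 0 0'
python3 - <<'E'
from h import *;from bench import r
c=r.read_camera('wrist');d=r.read_camera("scene");e=r.read_camera("side")
print("scene");laths(d);print("side");laths(e)
cv2.imwrite('pics/f.png',np.hstack([c['image'][::2,::2,::-1],d['image'][100:292,110:366,::-1],e['image'][120:312,130:386,::-1]]))
E
```

```text
clock: 16.85
tcp_pos: [0.453, 0.3242, 0.0158]
ee_rot: [0.091, 0.996, -0.0, -0.0]
force: [0.3, -0.6, 0.4]
finger_gap: 0.0388
finger_force: 31.1
clock: 17.15
tcp_pos: [0.4532, 0.3248, 0.0157]
ee_rot: [0.09, 0.996, 0.001, 0.0]
force: [0.3, -1.6, 1.1]
finger_gap: 0.0547
finger_force: 0.0
clock: 17.85
tcp_pos: [0.453, 0.3248, 0.1857]
ee_rot: [0.09, 0.996, 0.001, 0.0]
force: [-0.4, 0.3, -0.2]
finger_gap: 0.0553
finger_force: 0.0
scene
lath n 3 end [ 0.58   -0.0903] ctr [ 0.6347 -0.115 ] ang -24.4 len 0.008 pinch [ 0.6055 -0.1018]
lath n 89 end [0.5054 0.027 ] ctr [0.5643 0.0154] ang -11.15 len 0.121 pinch [0.5329 0.0216]
lath n 89 end [0.5224 0.1194] ctr [0.5815 0.109 ] ang -10.07 len 0.121 pinch [0.55   0.1146]
side
lath n 1 end [ 0.5838 -0.0958] ctr [ 0.593  -0.1551] ang -81.19 len 0.0 pinch [ 0.5881 -0.1235]
lath n 87 end [0.499  0.0297] ctr [0.5579 0.0183] ang -10.96 len 0.079 pinch [0.5264 0.0244]
lath n 88 end [0.5165 0.1228] ctr [0.5754 0.1114] ang -10.95 len 0.071 pinch [0.544  0.1175]
```

View pics/f.png

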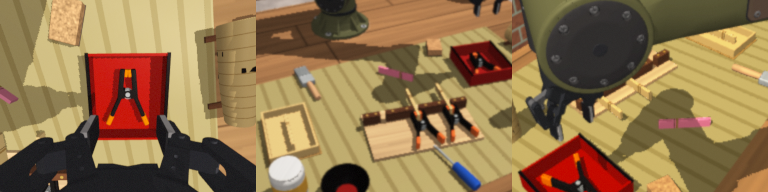

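The clamp lies in the red box, at (127,95) px in the left third. The lath is in the tray at (290,130), the two sound clamps and their laths haven't moved, and the robot touches nothing.

```bash
python3 -c "
from bench import r
print(r.hand_in())"
```

```text
the job is handed in; nothing more can be done
None
```

I handed the job in at about 18 s: the clamp at the right-hand notch (y = -95 mm) was weak and is now in the red box, its lath is in the bamboo tray, and the other two clamps were never touched because the first lath I pulled slid at about 5 N (no verdict was returned).

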